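Set the grinder's dial, fit its bayonet lid and hold it at the half-way pulse mark

TASK

First turn the grinder's black coarseness dial clockwise until its white pointer lines up with the orange mark on the ring around it. Then pick up the red bayonet lid, lower it fully home into the chamber with its lugs through the two notches, and twist it clockwise against the spring to the orange half-way mark, about 44 degrees, never as far as the black lock mark where it would click locked. Finish while still gripping the lid and holding it steady at the half-way mark: do not let go; leave the other things on the table where they are.

Things in the scene. Friction and masses are not known exactly. Their poses are not given: they have to be found in the camera images.
- grinder: Fixed white grinder with a red front, housing 190 (x) x 330 (y) x 85 mm high. Origin at the centre of its underside on the table, z up, front towards -x. On top: a round grey chamber collar of 70 mm radius, axis at x = 0, y = +60 mm, flat rim 135 mm above the table; and the dial, axis at x = 0, y = -95 mm.
- seat (a point): Point on the chamber's vertical axis where the lid's origin lies when the lid is fully home, 20 mm below the collar's rim (115 mm above the table); its axes are the grinder's. The mouth has 41 mm radius through an 8 mm thick flange, with two notches for the lid's lugs. Under the flange the lugs are free to turn clockwise (seen from above).
- notch (a point): White line on the rim, 60 mm from the chamber's axis, beside the notch on the grinder's +x side; a second notch and white line lie opposite. Each notch is 20 mm wide and reaches out to 48 mm radius.
- half_mark (a point): Orange line on the rim, 62 mm from the chamber's axis and 0.76 rad (44 degrees) clockwise of the white line; another lies opposite. When the white lines on the lid point at the orange lines the lid is half-way.
- lock_mark (a point): Black line on the rim, 1.45 rad (83 degrees) clockwise of the white line, with another across the chamber; here the lid would be locked.
- catch (a point): Centre of the sprung catch (yellow blocks) inside the chamber, at the height of the lid's origin when home. Its x axis is the line along which the lid's lugs must lie: along the grinder's x axis while the catch is at rest, and turning with the lid afterwards.
- twist (a joint): Turn of the catch that the lid's lugs drop into, rad, clockwise from above: 0 at rest (lid goes in or out), 0.70 half-way, above 1.35 clicked locked (a failure), end stop 1.6. The lugs have 0.07 rad of play each way, so the lid turns about 0.77 for 0.70. A spring turns it back when let go: 0.06 N m at 0, 0.15 half-way.
- dial (a joint): Angle of the coarseness dial, rad, 0 to 2.4, positive clockwise seen from above; starts between 0 and 0.4, stays where it is left (friction 0.04 N m). At 0 its pointer looks along the grinder's +x.
- dial_axis (a point): Point on the vertical axis of the dial at the height to grip (112 mm above the table), its axes are the grinder's. The dial is a black disc of 30 mm radius with its top 96 mm above the table, carrying a bar grip 46 mm long (along the pointer), 14 mm wide, top 121 mm above the table. A white line on one half of the bar shows the pointer's side.
- dial_pointer (a point): Tip of the dial's white pointer, 31 mm from the dial's axis; its own x axis points outwards along the bar grip.
- dial_mark (a point): Where the pointer's tip must be: 31 mm from the dial's axis, at the inner end of the orange mark on the grey ring round the dial; its own x axis points outwards. The mark is 0.5 to 1.5 rad clockwise of the pointer at the start; the ring itself does not move.
- lid: Loose red bayonet lid, 0.15 to 0.3 kg, at the start handle up on the table. Origin under the centre of its grey plug (38 mm radius, 20 mm deep), z up. Two lugs on the plug at +x and -x, reaching to 45.5 mm radius, 14 mm wide, 2 to 10 mm above the origin. Red disc, 54 mm radius, 20 to 28 mm above the origin, rests on the rim when home. A half turn about z makes no difference.
- lid_handle (a point): Grip point on the lid's axis, 52 mm above its origin. The bar handle lies along the lid's x, over the lugs: 72 mm long, 18 mm wide, from 28 to 62 mm above the lid's origin. White lines on the disc at both ends of the handle.
- bowl: White ceramic bowl, 110 mm across, 50 mm high, not to be disturbed. Origin under its centre. The lid and it may stand on either side of the grinder.
- spice_jar: Amber jar with black cap, 48 mm across, 85 mm high, beyond the grinder; leave alone. Origin under its centre.
- carrot: Cut carrot standing on its flat end, 40 mm across, 62 mm high, beyond the left-hand place; leave alone. Origin under its centre.
- turnip: Pale turnip, 76 mm across, 60 mm high, on the orange board at the far right; leave alone. Origin under its centre.
- spoon: Spoon lying at the far left; leave alone.
Things that resemble listed ones, but are neither listed nor needed, are in the scene too. What is shaped like the lid but blue, green or turquoise is not meant.

How it is judged:
By the outcome, as a careful person would: the job done as asked, in the order asked, and still so for the second after the job is handed in, while the arm keeps its last pose, push and grip.
It also fails if it takes over 58 s, if anything falls off the work surface, if the arm or the gripper's body presses on something with over 40 N, if the wrist force passes 120 N, or if a joint passes its speed limit or range.

ROBOT

A 6-joint arm with a two-finger parallel gripper is mounted at the origin on the work surface. World frame = base frame: x ahead of the robot, y to its left, z up, the work surface at z = 0. Lengths are in m, angles in rad, forces in N, time in s.
With the tool pointing down it reaches from about 0.35 to 1 m from the base axis. Payload 7.1 kg.
Tool frame: the origin (TCP) lies midway between the tips of the shut fingers; the grasp point (between the pads) lies 19 mm behind it (arm.tcp_to_grasp is the distance from the TCP to the grasp point, in m); z points along the fingers, y is the direction in which the jaws open and shut (so a half turn about z gives the same grasp; the last joint's range is limited). The gripper opens to 85 mm and grips with 20 to 120 N. Pads are 22 mm wide; open, the fingers measure 114 mm over their backs; the gripper's body (76 mm by 85 mm) begins 54 mm behind the grasp point. The pads swing forward as they close: fully open they stand 13 mm farther back than shut.
Start: joints at [1.252, 0.423, 1.63, -0, 1.089, -0.019], TCP at [0.185, 0.597, 0.231] pointing down, gripper open.
Joint ranges: [-3, 3], [-0.9, 2.11], [0.09, 2.58], [-1.31, 4.45], [0.11, 2.69], [-2.54, 2.54]. Speed limits (rad/s): [2.39, 2.39, 3.01, 3.14, 3.14, 3.14].

INTERFACE

Orientations are given as a unit quaternion [w, x, y, z].
In Python, from plant import arm gives the robot as it stands.
- The arm moves only by the tool play_rows, never from a script. Its argument "series" is a list that holds one entry, the list of rows, each a list of 5 numbers: the shift along the tool's x, y, z in m, then the turn about the tool's z in degrees, then the opening in per cent of the stroke, from 0 (shut) to 100 (fully open). A call has 1 to 12 rows; each row shifts and turns the commanded pose from where the row before left it, along the tool's axes as they then stand; what a row does not reach is not made up. A row lasts 1/10 s, in which the tool goes at most 50 mm and 8.59 degrees, less where a joint would pass 70% of its speed; a pose out of reach is approached as far as the arm can. A call with a gripper value outside its range is refused whole. The fingers move at their own pace and stop on an object; "squeeze" is the grip in N (left out, the last holds). Time passes only in rows, so rows that do not move let the fingers close. It gives the time, the measured TCP pose, the force and the opening at its end, in the units of the state.
- arm.get_obs(): the state, without advancing time (a new reading comes with each control period).
- arm.capture(name): name is "side" or "top" or "wrist"; returns the picture (480x640x3 uint8, red, green, blue); there is no depth.
- arm.camera_params(name): a dict with "fx", "fy", "cx", "cy" (pixels), "dist_coeffs" ([k1, k2, p1, p2, k3] as OpenCV has them; the pictures are not rectified), "camera_from_world" (4x4, takes a point from world to camera coordinates); the wrist camera has in their place "tool_from_camera" (4x4, takes a point from camera to tool coordinates, whose origin is the TCP and whose axes are the flange's). Camera axes: x right, y down, z forward; pixel columns grow to the right and rows downward; lengths in m; the calibration is good to about 2 mm. A picture is of the moment at which its call begins: read the wrist's pose just before it. camera_params takes no time and is no camera call.
- arm.sign_off(): hands the job in, once; it reports no verdict.
The state is a dict: "clock": time; "joints": joint angles; "dq": joint speeds; "joint_efforts": joint torques, N m; "position": TCP position; "ee_rot": TCP orientation; "ft_force": force on the tool from outside, world axes, zero at the start; "moment": the same for the moment, N m; "gripper_width": finger opening in m.
Only numpy, scipy, OpenCV 4.12 (cv2) and the standard library are available. Lean on these libraries where they do the work, as an engineer would, in place of code of your own. Each camera call takes 0.05 s, during which the arm holds its last target.

## Working session

There is one attempt and no reset: what is moved stays moved. The work goes in short steps, Python scripts to look and compute and a tool call to move; the robot and the scene stay as the last step left them, time stands still between calls to the robot, and variables do not carry over. Pictures are saved under pics/ and viewed, and the job is handed in when it is done.

Besides the shell and the picture viewer there is one more tool, called after "Call:" by a JSON object that holds its "name" and its "arguments", one argument or row to a line. play_rows: Moves the arm, as the interface text tells. Its arguments: {"type":"object","properties":{"series":{"type":"array"},"squeeze":{"type":"number"}},"required":["series"]}

```bash
ls; mkdir -p pics; python3 - <<'E'
from plant import arm
import cv2
for n in ("side","top","wrist"):
    im=arm.capture(n); cv2.imwrite(f"pics/{n}0.png",im[:,:,::-1])
    p=arm.camera_params(n); print(n,{k:(v if not hasattr(v,'tolist') else v.tolist()) for k,v in p.items()})
print(arm.get_obs(), arm.tcp_to_grasp)
E
```

```text
pics
side {'fx': 434.47105887362216, 'fy': 434.47105887362216, 'cx': 315.1946456734229, 'cy': 240.56573640292234, 'dist_coeffs': [0.0287133860145014, 0.0, 0.0, 0.0, 0.0], 'camera_from_world': [[-0.9986069640449796, -0.05019411074002534, -0.01626906905408731, 0.5215608568194714], [-0.028745523040170782, 0.7760800815735313, -0.6299788900351884, 0.10853769272838318], [0.04424733060892602, -0.6286336438911293, -0.7764418300826823, 1.1026876979417024], [0.0, 0.0, 0.0, 1.0]]}
top {'fx': 493.708519193248, 'fy': 493.708519193248, 'cx': 320.94736373504077, 'cy': 237.93914107076796, 'dist_coeffs': [-0.05671870042140986, 0.0, 0.0, 0.0, 0.0], 'camera_from_world': [[0.0020238436835880043, -0.9998926521898193, -0.014511655782631834, -0.042747862371350566], [-0.9843923346198938, 0.0005616665174748668, -0.17598697699636334, 0.5453580977940174], [0.1759762358909287, 0.014641332846853108, -0.9842855255331797, 1.1156462971671197], [0.0, 0.0, 0.0, 1.0]]}
wrist {'fx': 402.44692302979604, 'fy': 402.44692302979604, 'cx': 321.88562599710724, 'cy': 241.78306327483253, 'dist_coeffs': [-0.016597060768006194, 0
[... 318 characters left out ...]
, 0.0, 0.0, 1.0]]}
{'clock': 0.15, 'joints': array([ 1.25201752e+00,  4.23667065e-01,  1.63049640e+00, -3.10922554e-06,
        1.08857185e+00, -1.90392701e-02]), 'dq': array([-0.00015142, -0.00455764, -0.00169489,  0.00031744,  0.00277692,
       -0.00032033]), 'joint_efforts': array([ 5.47527034e-04, -5.57768333e+01, -2.82016146e+01, -2.11179298e-05,
        4.82646879e-03, -3.79055575e-05]), 'position': array([0.18441623, 0.59674554, 0.23073024]), 'ee_rot': array([-9.46879728e-05,  1.49308622e-01,  9.88790478e-01, -5.63434951e-04]), 'ft_force': array([-0.34798233,  0.19305606,  0.2490226 ]), 'moment': array([0.03737285, 0.00704951, 0.03416445]), 'gripper_width': 0.0853157787923325} 0.0187
```

View pics/top0.png

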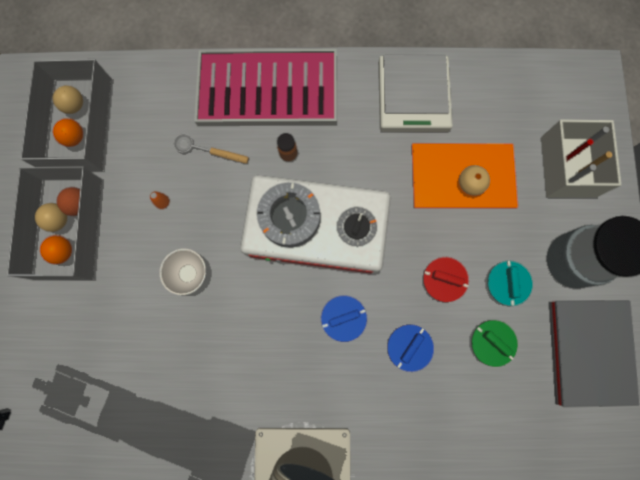

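View pics/side0.png

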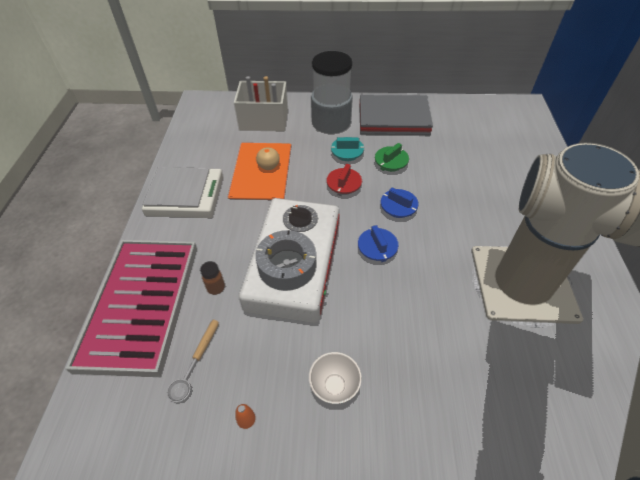

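View pics/wrist0.png

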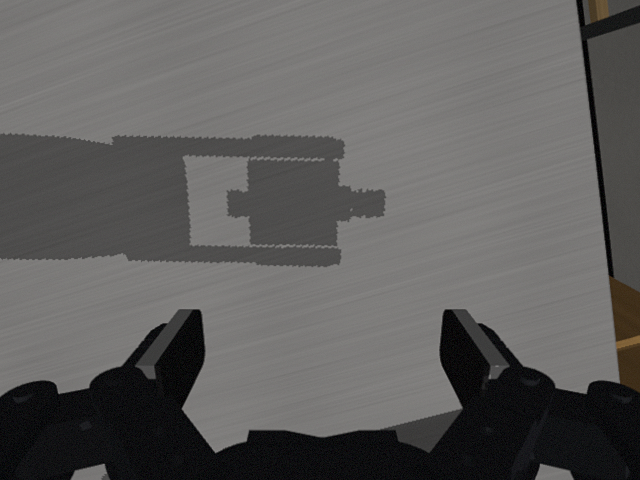

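The top view shows the grinder at about (316,222), with its chamber at (289,213) and dial at (357,227). The red lid is at (445,279), and blue, green and turquoise decoys sit around it. I'll zoom in to measure.

```bash
cat > h.py <<'E'
import numpy as np, cv2
from scipy.spatial.transform import Rotation as R
from plant import arm
def K(p): return np.array([[p['fx'],0,p['cx']],[0,p['fy'],p['cy']],[0,0,1.]])
def cfw(n,p=None,obs=None):
    p=p or arm.camera_params(n)
    if n!='wrist': return np.array(p['camera_from_world'])
    q=obs['ee_rot']; T=np.eye(4); T[:3,:3]=R.from_quat([q[1],q[2],q[3],q[0]]).as_matrix(); T[:3,3]=obs['position']
    return np.linalg.inv(T@np.array(p['tool_from_camera']))
def px2w(n,uv,z,obs=None):
    p=arm.camera_params(n); M=cfw(n,p,obs)
    u=cv2.undistortPoints(np.array(uv,float).reshape(-1,1,2),K(p),np.array(p['dist_coeffs'])).reshape(-1,2)
    C=-M[:3,:3].T@M[:3,3]; d=np.c_[u,np.ones(len(u))]@M[:3,:3]
    z=np.broadcast_to(z,len(u))
    return C+d*((z-C[2])/d[:,2])[:,None]
def w2px(n,X,obs=None):
    p=arm.camera_params(n); M=cfw(n,p,obs)
    r,_=cv2.Rodrigues(M[:3,:3]); return cv2.projectPoints(np.array(X,float).reshape(-1,1,3),r,M[:3,3],K(p),np.array(p['dist_coeffs']))[0].reshape(-1,2)
def crop(src,dst,x,y,w,h,s):
    im=cv2.imread(src)[y:y+h,x:x+w]; cv2.imwrite(dst,cv2.resize(im,None,fx=s,fy=s,interpolation=cv2.INTER_CUBIC))
E
python3 - <<'E'
from h import *
crop('pics/top0.png','pics/t0a.png',235,165,160,115,5)
crop('pics/top0.png','pics/t0b.png',410,245,70,70,8)
E
```

```text
(no output)
```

View pics/t0a.png

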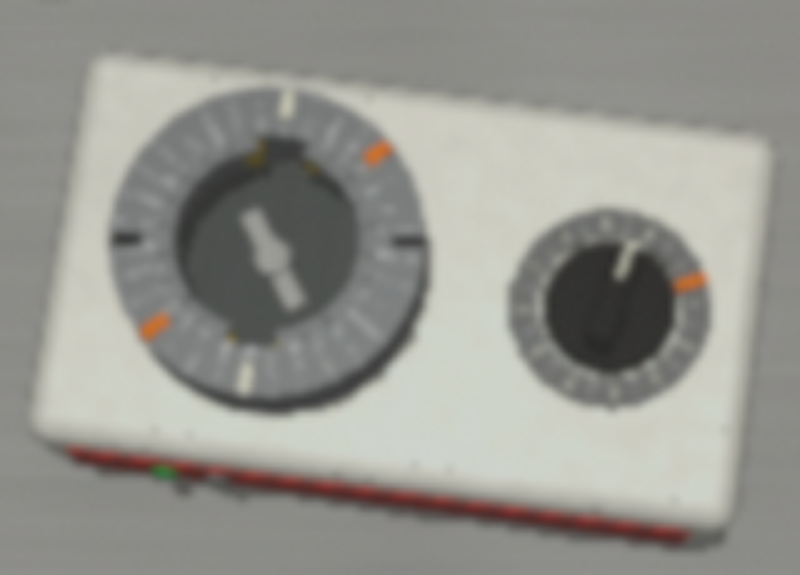

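View pics/t0b.png

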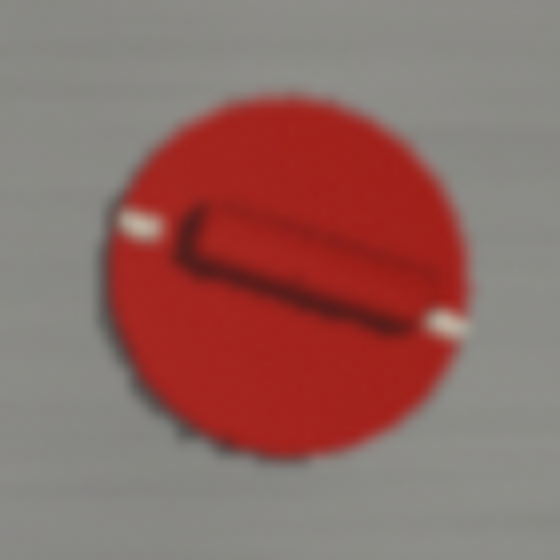

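```bash
python3 - <<'E'
from h import *
f=lambda c:[(235+(x+.5)/5-.5,165+(y+.5)/5-.5) for x,y in c]
w=px2w('top',f([(287,103),(246,380),(378,153),(155,326),(409,242),(126,239)]),.135)
print(w.round(4)); 
for i in (0,2,4):
    d=w[i]-w[i+1]; print((w[i]+w[i+1])[:2]/2, np.hypot(*d[:2]), np.degrees(np.arctan2(d[1],d[0])))
c=px2w('top',f([(267,241)]),.135)[0]
d=px2w('top',f([(611,305)]),.096)[0]; print('dial',d)
v=c-d; print('yaw from c-d',np.degrees(np.arctan2(v[1],v[0]))-90,np.hypot(*v[:2]))
m=px2w('top',f([(691,283)]),.088)[0]; p=px2w('top',f([(634,243),(622,275)]),.121)
print('mark',m,np.degrees(np.arctan2(*(m-d)[1::-1]))); 
for q in p: print(q,np.degrees(np.arctan2(*(q-d)[1::-1])),np.hypot(*(q-d)[:2]))
# house top corners z=.085
print(px2w('top',f([(92,58),(772,135),(722,525),(32,430)]),.085).round(4))
g=lambda c:[(410+(x+.5)/8-.5,245+(y+.5)/8-.5) for x,y in c]
l=px2w('top',g([(140,225),(445,323)]),.028); dd=l[1]-l[0]
print('lid',l.mean(0),np.degrees(np.arctan2(dd[1],dd[0])),np.hypot(*dd[:2]))
print('disc',px2w('top',g([(288,276)]),.028))
E
```

```text
[[ 0.6491  0.021   0.135 ]
 [ 0.524   0.0373  0.135 ]
 [ 0.626  -0.0196  0.135 ]
 [ 0.548   0.0776  0.135 ]
 [ 0.5856 -0.0335  0.135 ]
 [ 0.5871  0.0913  0.135 ]]
[0.58652862 0.02915408] 0.1261144598619374 -7.4295830328345085
[0.58700448 0.02898248] 0.12465199643437307 -51.281600190860104
[0.58633805 0.02889132] 0.12484752218770843 -90.72142592597716
dial [ 0.56518591 -0.12428346  0.096     ]
yaw from c-d -7.76946833038582 0.15471084534624027
mark [ 0.57706572 -0.16144921  0.088     ] -72.27382396926426
[ 0.58822331 -0.1333497   0.121     ] -21.481831749610855 0.02475719158047547
[ 0.57366009 -0.12783714  0.121     ] -22.7509253837746 0.009189142440586667
[[ 0.6858  0.1166  0.085 ]
 [ 0.6479 -0.2005  0.085 ]
 [ 0.4662 -0.1739  0.085 ]
 [ 0.5096  0.1393  0.085 ]]
lid [ 0.45065721 -0.338174    0.028     ] -108.09078552003595 0.09395571964085525
disc [[ 0.45005488 -0.33685474  0.028     ]]
```

```bash
cat >> h.py <<'E'
def tx(o): 
    q=o['ee_rot']; M=R.from_quat([q[1],q[2],q[3],q[0]]).as_matrix(); return M,np.degrees(np.arctan2(M[1,0],M[0,0]))
def plan(pos,ang=None,o=None):
    o=o or arm.get_obs(); M,a=tx(o); d=M.T@(np.array(pos)-o['position'])
    print('clock',round(o['clock'],2),'pos',o['position'].round(4),'ang',a.round(2),'tilt',M[:,2].round(4),'F',o['ft_force'].round(1),'Mz',o['moment'].round(2),'w',round(o['gripper_width'],4))
    print('shift tool',d.round(4),'turn',None if ang is None else round(a-ang,2))
E
python3 -c "
from h import *
plan((.565,-.11,.26),158)"
```

```text
clock 0.15 pos [0.1844 0.5967 0.2307] ang 162.83 tilt [-4.0e-04 -1.1e-03 -1.0e+00] F [-0.3  0.2  0.2] Mz [0.04 0.01 0.03] w 0.0853
shift tool [-0.5723 -0.5629 -0.0286] turn 4.83
```

Call:
{"name": "play_rows", "arguments": {
  "series": [
    [[-0.03,-0.03,-0.005,0,100],[-0.03,-0.03,-0.005,0,100],[-0.03,-0.03,-0.005,0,100],[-0.03,-0.03,-0.005,0,100],[-0.03,-0.03,-0.005,0,100],[-0.03,-0.03,0,0,100],[-0.03,-0.03,0,0,100],[-0.03,-0.03,0,0,100],[-0.03,-0.03,0,0,100],[-0.03,-0.03,0,0,100],[-0.03,-0.03,0,0,100],[-0.03,-0.03,0,0,100]]
  ]
}}

```text
clock: 1.35
position: [0.4226, 0.1452, 0.2564]
ee_rot: [0.0, 0.149, 0.989, 0.0]
ft_force: [0.4, 0.0, -0.5]
gripper_width: 0.0857
```

```bash
python3 -c "
from h import *
plan((.565,-.11,.26),158)"
```

```text
clock 1.35 pos [0.4226 0.1452 0.2564] ang 162.83 tilt [ 2.e-04  1.e-04 -1.e+00] F [ 0.4  0.  -0.5] Mz [ 0.04 -0.   -0.04] w 0.0857
shift tool [-0.2114 -0.2018 -0.0036] turn 4.83
```

Call:
{"name": "play_rows", "arguments": {
  "series": [
    [[-0.03,-0.028,0,0,100],[-0.03,-0.029,0,0,100],[-0.03,-0.029,0,0,100],[-0.03,-0.029,0,0,100],[-0.03,-0.029,0,0,100],[-0.03,-0.029,0,0,100],[-0.031,-0.029,-0.003,0,100],[0,0,0,4.8,100],[0,0,0,0,100]]
  ]
}}

```text
clock: 2.25
position: [0.5641, -0.1095, 0.2588]
ee_rot: [-0.0, 0.192, 0.981, 0.0]
ft_force: [0.7, 1.2, -0.8]
gripper_width: 0.0858
```

```bash
python3 -c "
from h import *
o=arm.get_obs(); im=arm.capture('wrist'); cv2.imwrite('pics/w1.png',im[:,:,::-1])
plan((.565,-.124,.26),158,o); import pickle; pickle.dump(o,open('o1.pkl','wb'))"
```

```text
clock 2.25 pos [ 0.5641 -0.1095  0.2588] ang 157.86 tilt [-9.e-04  3.e-04 -1.e+00] F [ 0.7  1.2 -0.8] Mz [0.04 0.02 0.  ] w 0.0858
shift tool [-0.0063 -0.0131 -0.0012] turn -0.14
```

View pics/w1.png

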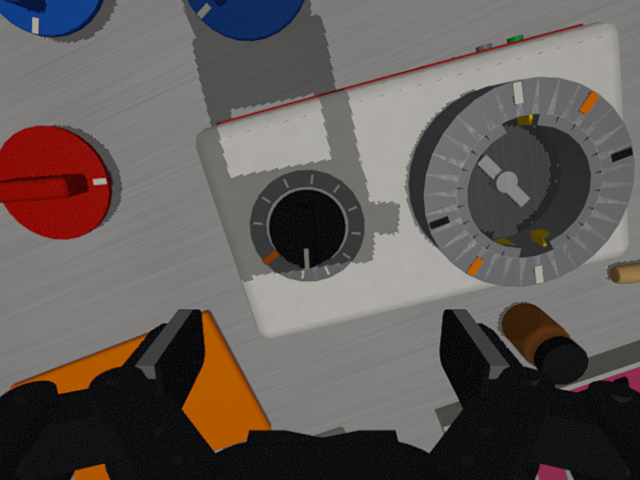

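The wrist view shows the dial disc at (307,227), the pointer line near (306,258) and the orange mark at (270,257). On the chamber, the white marks are at (518,92) and (539,273) and the orange marks at (589,102) and (475,266).

```bash
python3 - <<'E'
from h import *
import pickle; o=pickle.load(open('o1.pkl','rb'))
w=px2w('wrist',[(518,92),(539,273),(589,102),(475,266),(622,155),(439,222)],.135,o)
for i in (0,2,4):
    d=w[i]-w[i+1]; print((w[i]+w[i+1])[:2]/2, np.hypot(*d[:2]), np.degrees(np.arctan2(d[1],d[0])))
c=(w[:6].mean(0)); print(c)
crop('pics/w1.png','pics/w1a.png',240,160,130,130,6)
E
```

```text
[0.58764746 0.03022426] 0.12475495939085117 172.48452764053746
[0.58774092 0.03004547] 0.12548205365359374 128.87849703292306
[0.5881476  0.02982769] 0.12528225280960065 89.02131799108973
[0.58784533 0.03003247 0.135     ]
```

View pics/w1a.png

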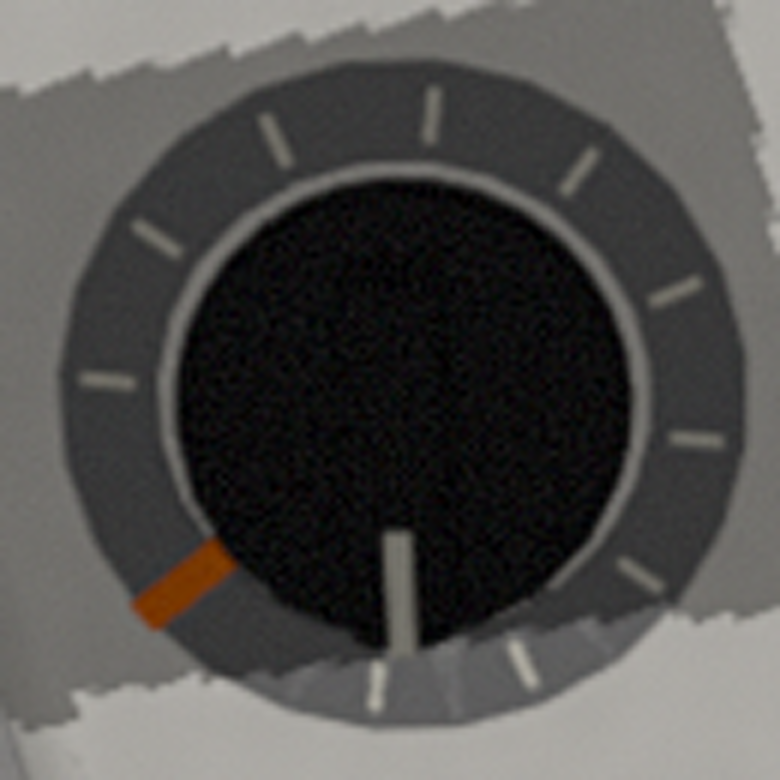

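```bash
python3 - <<'E'
from h import *
import pickle; o=pickle.load(open('o1.pkl','rb'))
f=lambda c:[(240+(x+.5)/6-.5,160+(y+.5)/6-.5) for x,y in c]
C=np.array([.5673,-.1236])
an=lambda a:np.degrees(np.arctan2(a[1],a[0]))
for z in (.085,.088,.092):
    m=px2w('wrist',f([(225,552),(147,615),(403,393)]),z,o)[:,:2]; print(z,'mark r',np.hypot(*(m-C).T),[an(q-C) for q in m[:2]],'line',an(m[1]-m[0]),'ringc',m[2])
p=px2w('wrist',f([(398,532),(402,655)]),.1215,o)[:,:2]; print('ptr',np.hypot(*(p-C).T),[an(q-C) for q in p],an(p[1]-p[0]))
print('disc',px2w('wrist',f([(405,408)]),.096,o))
plan((.5673,-.1236,.13),-23+180,o)
E
```

```text
0.085 mark r [0.03291614 0.04731468 0.00126417] [np.float64(-71.79210009705268), np.float64(-72.03235952297761)] line -72.5815811846927 ringc [ 0.56604028 -0.12349405]
0.088 mark r [0.03203104 0.04629388 0.00197473] [np.float64(-72.70354511956313), np.float64(-72.66596880007236)] line -72.58158118469296 ringc [ 0.56538798 -0.12310631]
0.092 mark r [0.03086434 0.04494207 0.00295966] [np.float64(-73.99964904630377), np.float64(-73.55539862478263)] line -72.58158118469261 ringc [ 0.56451825 -0.12258932]
ptr [0.00703583 0.02291021] [np.float64(-20.37600405134171), np.float64(-20.800718245089573)] -20.9889551038768
disc [[ 0.56560509 -0.12260918  0.096     ]]
clock 2.25 pos [ 0.5641 -0.1095  0.2588] ang 157.86 tilt [-9.e-04  3.e-04 -1.e+00] F [ 0.7  1.2 -0.8] Mz [0.04 0.02 0.  ] w 0.0858
shift tool [-0.0084 -0.0119  0.1288] turn 0.86
```

Call:
{"name": "play_rows", "arguments": {
  "series": [
    [[-0.0075,-0.012,0.02,-1.1,60],[0,0,0.03,0,60],[0,0,0.03,0,60],[0,0,0.03,0,60],[0,0,0.03,0,60],[0,0,0.017,0,60],[0,0,0,0,0],[0,0,0,0,0],[0,0,0,0,0],[0,0,0,0,0],[0,0,0,0,0],[0,0,0,0,0]]
  ],
  "squeeze": 40
}}

```text
clock: 3.5
position: [0.5663, -0.1232, 0.1035]
ee_rot: [0.0, 0.181, 0.984, -0.001]
ft_force: [-2.2, -6.9, -2.7]
gripper_width: 0.0129
```

```bash
python3 -c "
from h import *
plan((.5665,-.1235,.102),107.5)"
```

```text
clock 3.5 pos [ 0.5663 -0.1232  0.1035] ang 159.19 tilt [ 2.0e-04 -1.6e-03 -1.0e+00] F [-2.2 -6.9 -2.7] Mz [-0.82  0.4   0.01] w 0.0129
shift tool [-0.0003 -0.0002  0.0015] turn 51.69
```

Call:
{"name": "play_rows", "arguments": {
  "series": [
    [[0,0,0,4,0],[0,0,0,8,0],[0,0,0,8,0],[0,0,0,8,0],[0,0,0,8,0],[0,0,0,8,0],[0,0,0,5,0],[0,0,0,2,0],[0,0,0,0,0],[0,0,0,0,0]]
  ]
}}

```text
clock: 4.5
position: [0.5673, -0.1225, 0.1035]
ee_rot: [0.001, 0.586, 0.81, 0.0]
ft_force: [0.7, -1.8, -0.4]
gripper_width: 0.013
```

```bash
python3 -c "
from h import *
o=arm.get_obs(); im=arm.capture('wrist'); cv2.imwrite('pics/w2.png',im[:,:,::-1])
im=arm.capture('top'); cv2.imwrite('pics/t2.png',im[:,:,::-1])
crop('pics/t2.png','pics/t2a.png',310,185,90,90,6)
plan((.5665,-.1235,.102),107.5,o)"
```

```text
clock 4.5 pos [ 0.5673 -0.1225  0.1035] ang 108.2 tilt [ 2.e-03 -5.e-04 -1.e+00] F [ 0.7 -1.8 -0.4] Mz [-0.1  -0.19 -0.01] w 0.013
shift tool [-0.0007 -0.001   0.0015] turn 0.7
```

View pics/w2.png

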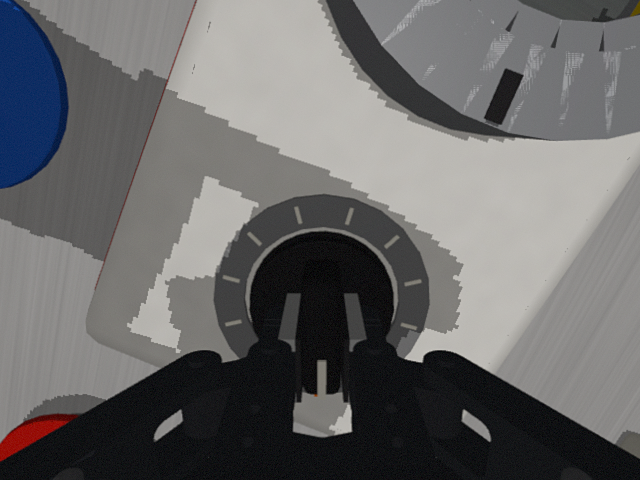

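View pics/t2a.png

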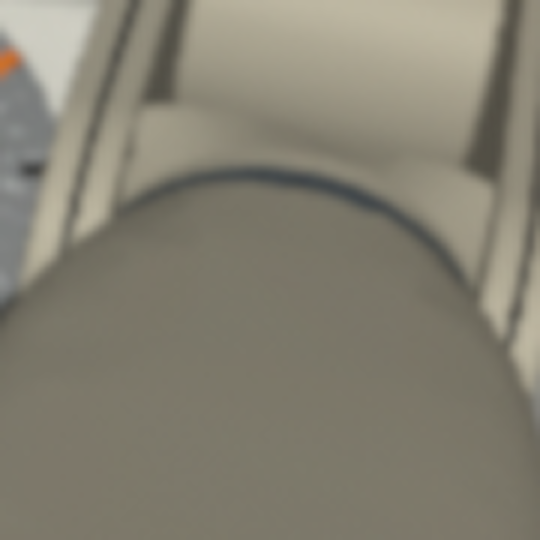

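The wrist view shows the fingers still on the bar, with the pointer line at (321,362–393) and the orange mark mostly hidden beyond it at (315,396). I'll open, rise and check.

Call:
{"name": "play_rows", "arguments": {
  "series": [
    [[0,0,0,0,60],[0,0,0,0,60],[0,0,0,0,60],[0,0,-0.02,0,60],[0,0,-0.04,0,60],[0,0,-0.04,0,60],[0,0,-0.04,0,60],[0,0,0,0,60]]
  ]
}}

```text
clock: 5.4
position: [0.5698, -0.1231, 0.2482]
ee_rot: [0.005, 0.587, 0.81, 0.002]
ft_force: [-0.6, 0.3, -0.0]
gripper_width: 0.0511
```

```bash
python3 -c "
from h import *
o=arm.get_obs(); im=arm.capture('wrist'); cv2.imwrite('pics/w3.png',im[:,:,::-1])
crop('pics/w3.png','pics/w3a.png',250,170,140,140,5)
import pickle; pickle.dump(o,open('o3.pkl','wb'))
plan((.5665,-.1235,.102),107.5,o)"
```

```text
clock 5.4 pos [ 0.5698 -0.1231  0.2482] ang 108.13 tilt [ 0.0098 -0.0023 -0.9999] F [-0.6  0.3 -0. ] Mz [ 0.03 -0.03 -0.  ] w 0.0511
shift tool [ 0.0014 -0.0045  0.1461] turn 0.63
```

View pics/w3.png

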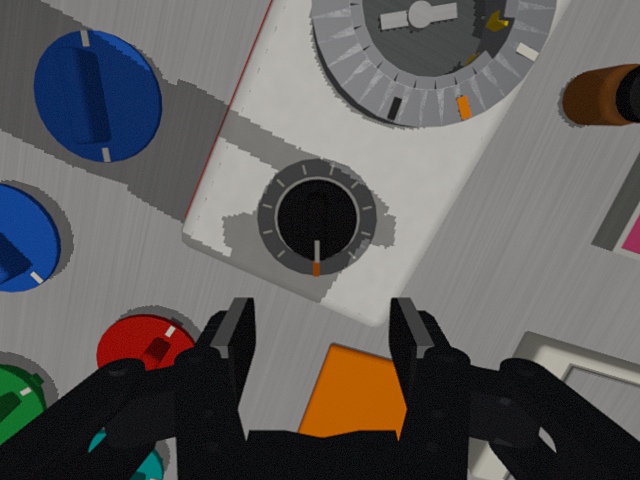

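View pics/w3a.png

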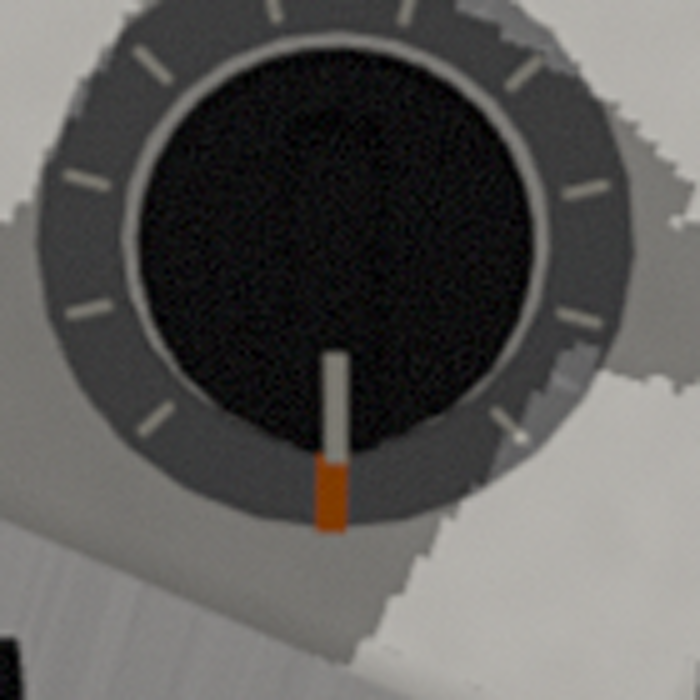

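```bash
python3 - <<'E'
from h import *
import pickle; o=pickle.load(open('o3.pkl','rb'))
f=lambda c:[(250+(x+.5)/5-.5,170+(y+.5)/5-.5) for x,y in c]
an=lambda a:np.degrees(np.arctan2(a[1],a[0]))
p=px2w('wrist',f([(335,352),(338,462)]),.1215,o)[:,:2]
m=px2w('wrist',f([(332,458),(331,530)]),.087,o)[:,:2]
w=px2w('wrist',[(526,51),(463,107),(395,108)],.135,o)[:,:2]
print(p,m,'ptr line',an(p[1]-p[0]),'mark line',an(m[1]-m[0]))
G=np.array([.5875,.0297])
ringc=px2w('wrist',f([(336,235)]),.087,o)[0,:2]
print(ringc)
for C in (np.array([.5673,-.1236]),np.array([.5665,-.1235]),ringc): print([an(q-C) for q in p],[an(q-C) for q in m],np.hypot(*(p-C).T),np.hypot(*(m-C).T))
print(w,[an(q-G) for q in w])
plan((0,0,0))
E
```

```text
[[ 0.56940382 -0.13032639]
 [ 0.57480618 -0.14563874]] [[ 0.57742025 -0.15698964]
 [ 0.58105243 -0.1687534 ]] ptr line -70.56659554597393 mark line -72.84139938420135
[ 0.56678983 -0.12209187]
[np.float64(-72.63187038965927), np.float64(-71.1916562190192)] [np.float64(-73.13817896389614), np.float64(-73.06076878282737)] [0.00704772 0.02328194] [0.03488964 0.04720126]
[np.float64(-66.95603763668711), np.float64(-69.43453179999982)] [np.float64(-71.93996789521294), np.float64(-72.17342952617709)] [0.00741834 0.02364564] [0.0352251  0.04753571]
[np.float64(-72.3883438449094), np.float64(-71.19924722497355)] [np.float64(-73.05841927761747), np.float64(-73.00365922071475)] [0.00863946 0.02487401] [0.03648095 0.04879262]
[[ 0.64934812  0.02130347]
 [ 0.62664663 -0.01924477]
 [ 0.58764375 -0.03277433]] [np.float64(-7.731235944158004), np.float64(-51.34674901012099), np.float64(-89.8681678818027)]
clock 5.45 pos [ 0.5683 -0.1227  0.2454] ang 108.13 tilt [ 0.0059 -0.0013 -1.    ] F [ 0.2  0.3 -0.7] Mz [ 0.05 -0.01 -0.01] w 0.0512
shift tool [ 0.2942 -0.5032  0.2419] turn None
```

The pointer is about 1–2° short of the mark. I'll regrip and nudge it.

Call:
{"name": "play_rows", "arguments": {
  "series": [
    [[0,0,0.04,0,60],[0,0,0.04,0,60],[0,0,0.04,0,60],[0,0,0.02,0,60],[0,0,0,0,0],[0,0,0,0,0],[0,0,0,0,0],[0,0,0,0,0],[0,0,0,0,0],[0,0,0,0.8,0],[0,0,0,0.7,0],[0,0,0,0,0]]
  ]
}}

```text
clock: 6.65
position: [0.5671, -0.1225, 0.103]
ee_rot: [0.001, 0.598, 0.802, 0.0]
ft_force: [1.1, -0.2, 0.5]
gripper_width: 0.0133
```

Call:
{"name": "play_rows", "arguments": {
  "series": [
    [[0,0,0,0,0],[0,0,0,0,60],[0,0,0,0,60],[0,0,0,0,60],[0,0,-0.03,0,60],[0,0,-0.04,0,60],[0,0,-0.04,0,60],[0,0,-0.02,0,60],[0,0,0,0,60],[0,0,0,0,60],[0,0,0,0,60]]
  ]
}}

```text
clock: 7.75
position: [0.5656, -0.1222, 0.2308]
ee_rot: [-0.001, 0.597, 0.802, -0.001]
ft_force: [-0.3, -0.4, -0.0]
gripper_width: 0.0514
```

```bash
python3 -c "
from h import *
o=arm.get_obs(); im=arm.capture('wrist'); cv2.imwrite('pics/w4.png',im[:,:,::-1])
crop('pics/w4.png','pics/w4a.png',250,170,140,140,5)
import pickle; pickle.dump(o,open('o4.pkl','wb'))
plan((.4505,-.3375,.16),72,o)"
```

```text
clock 7.75 pos [ 0.5656 -0.1222  0.2308] ang 106.62 tilt [-2.6e-03  6.0e-04 -1.0e+00] F [-0.3 -0.4 -0. ] Mz [ 0.02  0.06 -0.02] w 0.0514
shift tool [-0.1735 -0.1717  0.071 ] turn 34.62
```

View pics/w4a.png

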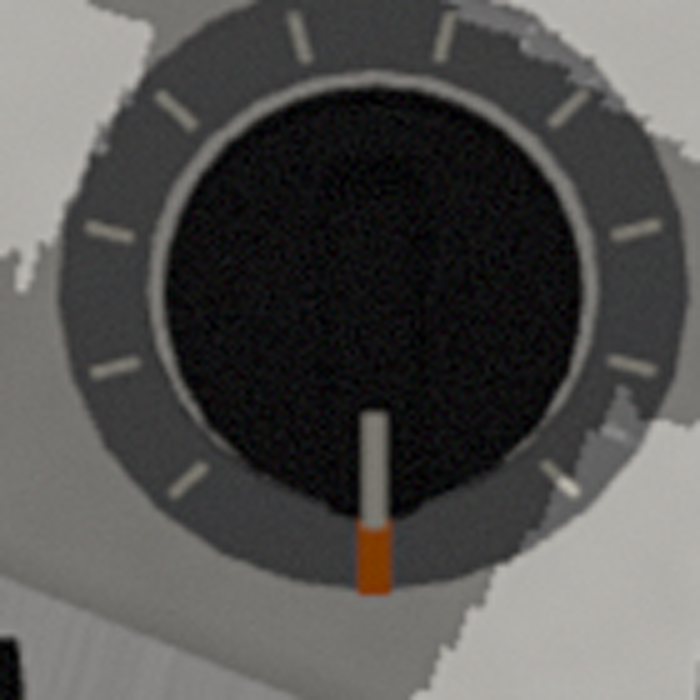

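The pointer now lines up with the orange mark, so the dial is done. Next is the lid.

Call:
{"name": "play_rows", "arguments": {
  "series": [
    [[-0.029,-0.0286,0,0,100],[-0.029,-0.0286,0,0,100],[-0.029,-0.0286,0,0,100],[-0.029,-0.0286,0,0,100],[-0.029,-0.0286,0,0,100],[-0.0285,-0.0286,0.01,0,100],[0,0,0.01,8,100],[0,0,0.01,8,100],[0,0,0,8,100],[0,0,0,8,100],[0,0,0,2.6,100],[0,0,0,0,100]]
  ]
}}

```text
clock: 9.0
position: [0.4512, -0.3373, 0.2009]
ee_rot: [-0.001, 0.809, 0.588, -0.0]
ft_force: [0.0, -0.2, -0.2]
gripper_width: 0.0852
```

```bash
python3 -c "
from h import *
o=arm.get_obs(); im=arm.capture('wrist'); cv2.imwrite('pics/w5.png',im[:,:,::-1])
import pickle; pickle.dump(o,open('o5.pkl','wb'))
plan((.4505,-.3375,.033),72,o)"
```

```text
clock 9.0 pos [ 0.4512 -0.3373  0.2009] ang 72.01 tilt [-0.002   0.0016 -1.    ] F [ 0.  -0.2 -0.2] Mz [ 0.01 -0.05  0.01] w 0.0852
shift tool [-0.0005 -0.0002  0.1679] turn 0.01
```

View pics/w5.png

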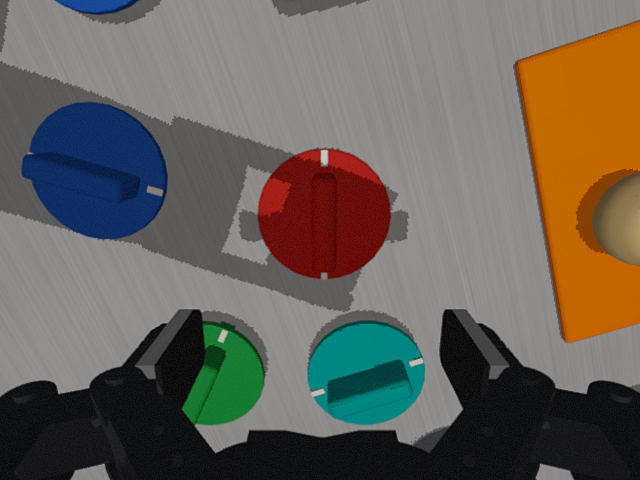

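The white lines on the red lid are at (324,157) and (324,275), and its handle is parallel to the jaws.

```bash
python3 - <<'E'
from h import *
import pickle; o=pickle.load(open('o5.pkl','rb'))
l=px2w('wrist',[(324,157),(324,275.5)],.028,o); d=l[0]-l[1]
print(l.mean(0),np.hypot(*d[:2]),np.degrees(np.arctan2(d[1],d[0])))
print(px2w('wrist',[(324.5,213.5)],.028,o))
plan(list(l.mean(0)[:2])+[.035],72,o)
E
```

```text
[ 0.45191293 -0.33922514  0.028     ] 0.09740484836553516 72.10419195775494
[[ 0.45361244 -0.33526185  0.028     ]]
clock 9.0 pos [ 0.4512 -0.3373  0.2009] ang 72.01 tilt [-0.002   0.0016 -1.    ] F [ 0.  -0.2 -0.2] Mz [ 0.01 -0.05  0.01] w 0.0852
shift tool [-0.0017  0.0017  0.1659] turn 0.01
```

Call:
{"name": "play_rows", "arguments": {
  "series": [
    [[0,0.001,0.03,0,100],[0,0,0.04,0,100],[0,0,0.04,0,100],[0,0,0.04,0,100],[0,0,0.015,0,100],[0,0,0,0,100],[0,0,0,0,0],[0,0,0,0,0],[0,0,0,0,0],[0,0,0,0,0],[0,0,0,0,0],[0,0,0,0,0]]
  ],
  "squeeze": 70
}}

```text
clock: 10.25
position: [0.4533, -0.3385, 0.0385]
ee_rot: [0.001, 0.809, 0.588, 0.0]
ft_force: [-0.7, 0.8, 6.9]
gripper_width: 0.0169
```

Call:
{"name": "play_rows", "arguments": {
  "series": [
    [[0,0,0,0,0],[0,0,0,0,0],[0,0,0,0,0]]
  ]
}}

```text
clock: 10.55
position: [0.4533, -0.3385, 0.0385]
ee_rot: [0.001, 0.809, 0.588, 0.0]
ft_force: [-1.0, 0.8, 7.4]
gripper_width: 0.0169
```

```bash
python3 -c "
from h import *
o=arm.get_obs(); im=arm.capture('wrist'); cv2.imwrite('pics/w6.png',im[:,:,::-1])
import pickle; pickle.dump(o,open('o6.pkl','wb'))
plan((.4505,-.3375,.033),72,o)"
```

```text
clock 10.55 pos [ 0.4533 -0.3385  0.0385] ang 72.02 tilt [ 0.0014 -0.0011 -1.    ] F [-1.   0.8  7.4] Mz [0.08 0.2  0.05] w 0.0169
shift tool [ 0.0001 -0.003   0.0055] turn 0.02
```

View pics/w6.png

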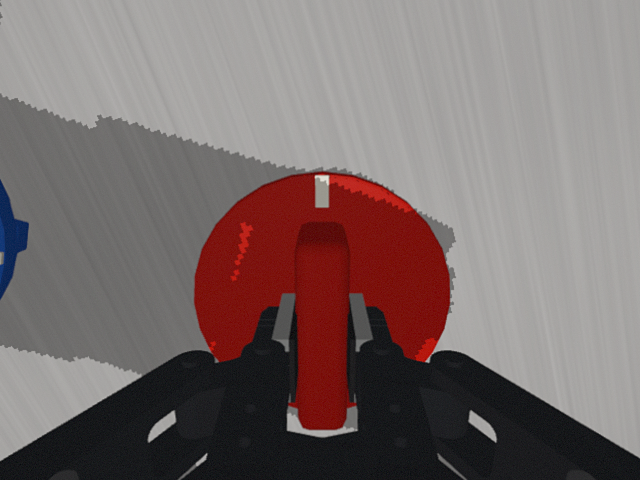

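The lid is gripped. Its white line is at (322,190) and the disc edges are at x=194 and 451. I'll work out the lid's offset in the hand.

```bash
cat > lid.py <<'E'
from h import *
from scipy.optimize import least_squares
def lidfit(fn,o,z,rows=(165,290)):
    im=cv2.imread(fn).astype(int); b,g,r=im[...,0],im[...,1],im[...,2]
    m=((r>70)&(r>2.0*g)&(r>2.0*b)).astype(np.uint8)
    cs,_=cv2.findContours(m,cv2.RETR_EXTERNAL,cv2.CHAIN_APPROX_NONE); c=max(cs,key=len).reshape(-1,2)
    c=c[(c[:,1]>rows[0])&(c[:,1]<rows[1])&(abs(c[:,0]-322)>12)]
    w=px2w('wrist',c,z,o)[:,:2]
    f=lambda p:np.hypot(*(w-p[:2]).T)-p[2]
    s=least_squares(f,[*o['position'][:2],.054],loss='soft_l1',f_scale=.0005).x
    M,a=tx(o); d=M.T@np.array([*(s[:2]-o['position'][:2]),0])
    print(len(c),'centre',s[:2].round(4),'r',s[2].round(4),'in tool',d[:2].round(4))
E
python3 - <<'E'
from lid import *
import pickle; o=pickle.load(open('o6.pkl','rb'))
for z in (.026,.028): lidfit('pics/w6.png',o,z)
w=px2w('wrist',[(322,176),(322,207),(303,224),(343,224)],[.028,.028,.062,.062],o); M,_=tx(o)
print((M.T@(w-o['position']).T).T.round(4))
E
```

```text
319 centre [ 0.4534 -0.338 ] r 0.0532 in tool [ 0.0005 -0.0001]
319 centre [ 0.4536 -0.3371] r 0.0525 in tool [ 0.0014 -0.0001]
[[ 0.0527 -0.0001  0.0105]
 [ 0.0407 -0.      0.0105]
 [ 0.0424 -0.0058 -0.0235]
 [ 0.0424  0.0063 -0.0235]]
```

Call:
{"name": "play_rows", "arguments": {
  "series": [
    [[0,0,-0.015,0,0],[0,0,-0.04,0,0],[0,0,-0.045,0,0],[0,0,-0.045,0,0],[0,0,-0.045,0,0],[0.015,0.001,-0.01,0,0],[0.037,0.0015,0,0,0],[0.038,0.0015,0,0,0],[0.038,0.0015,0,0,0],[0.038,0.0015,0,0,0],[0.038,0.0015,0,0,0],[0.038,0.0015,0,0,0]]
  ]
}}

```text
clock: 11.8
position: [0.5363, -0.1087, 0.2368]
ee_rot: [-0.001, 0.809, 0.588, -0.0]
ft_force: [0.6, -0.4, -1.9]
gripper_width: 0.0164
```

```bash
python3 -c "
from h import *
plan((.5875,.0298,.24),172.4)"
```

```text
clock 11.8 pos [ 0.5363 -0.1087  0.2368] ang 72.03 tilt [-1.6e-03  5.0e-04 -1.0e+00] F [ 0.6 -0.4 -1.9] Mz [-0.03  0.   -0.04] w 0.0164
shift tool [ 0.1475  0.006  -0.0032] turn -100.37
```

Call:
{"name": "play_rows", "arguments": {
  "series": [
    [[0.037,0.0015,0,0,0],[0.037,0.0015,0,0,0],[0.037,0.0015,0,0,0],[0.0365,0.0015,0,0,0],[0,0,0,-5,0],[0,0,0,-8,0],[0,0,0,-8,0],[0,0,0,-8,0],[0,0,0,-8,0],[0,0,0,-8,0],[0,0,0,-8,0],[0,0,0,-8,0]]
  ]
}}

```text
clock: 13.0
position: [0.5869, 0.0281, 0.2365]
ee_rot: [-0.001, 0.396, 0.918, -0.0]
ft_force: [-0.4, 0.1, -2.4]
gripper_width: 0.0165
```

Call:
{"name": "play_rows", "arguments": {
  "series": [
    [[0,0,0,-8,0],[0,0,0,-8,0],[0,0,0,-8,0],[0,0,0,-8,0],[0,0,0,-5,0],[0,0,0,-2.4,0],[0,0,0,0,0],[0,0,0,0,0],[0,0,0,0,0]]
  ]
}}

```text
clock: 13.9
position: [0.5878, 0.0277, 0.2371]
ee_rot: [-0.0, 0.066, 0.998, -0.0]
ft_force: [0.4, 0.6, -2.3]
gripper_width: 0.0166
```

```bash
python3 -c "
from h import *
o=arm.get_obs(); im=arm.capture('wrist'); cv2.imwrite('pics/w7.png',im[:,:,::-1])
im=arm.capture('side'); cv2.imwrite('pics/s7.png',im[:,:,::-1]);crop('pics/s7.png','pics/s7a.png',220,170,160,150,5)
import pickle; pickle.dump(o,open('o7.pkl','wb'))
plan((.5875,.0298,.24),172.4,o)"
```

```text
clock 13.9 pos [0.5878 0.0277 0.2371] ang 172.38 tilt [-7.e-04  0.e+00 -1.e+00] F [ 0.4  0.6 -2.3] Mz [ 0.05 -0.02  0.04] w 0.0166
shift tool [ 0.0006  0.002  -0.0029] turn -0.02
```

View pics/w7.png

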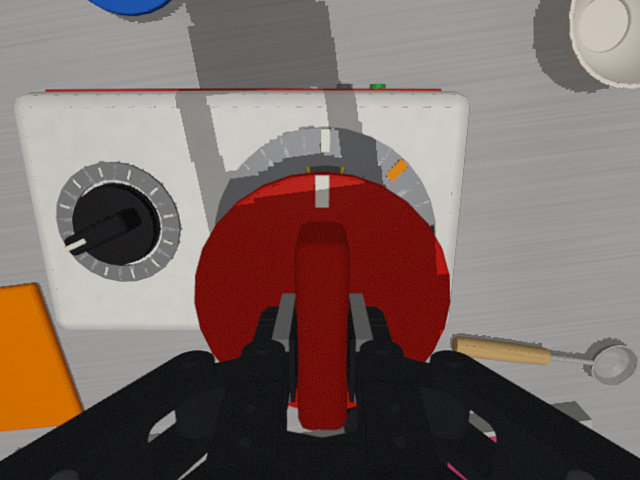

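View pics/s7a.png

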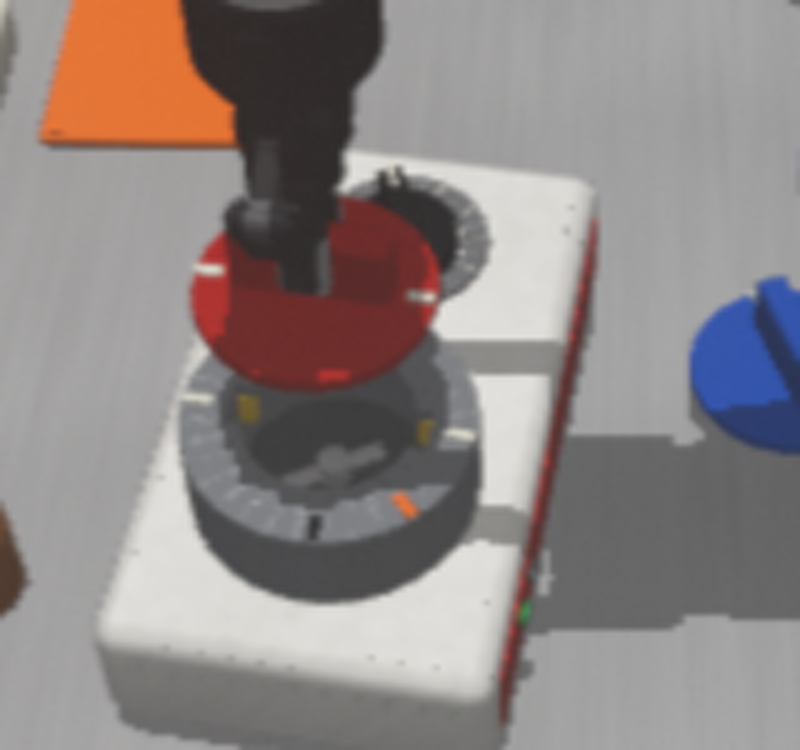

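The wrist view shows the lid's white line at (322,190), with the rim's white line just beyond at (325,139) and an orange mark at (397,170). I'll compute the lateral error.

```bash
python3 - <<'E'
from lid import *
import pickle; o=pickle.load(open('o7.pkl','rb'))
crop('pics/w7.png','pics/w7a.png',210,110,240,120,3)
M,a=tx(o)
w=px2w('wrist',[(325.5,129),(325.5,151),(404,162),(390,177)],.135,o)
t=(M.T@(w-o['position']).T).T; print(w.round(4)); print('tool',t.round(4), np.degrees(np.arctan2(*(t[0]-t[1])[1::-1])),np.degrees(np.arctan2(*(t[2]-t[3])[1::-1])))
# centre from two marks: white dir & orange dir with yaw phi, radius mid 60?/62
for yaw in (-7.6,-7.4):
    u=np.radians(yaw+180); v=np.radians(yaw+180-43.6)
    for r in (.0625,):
        print(yaw,w[:2].mean(0)[:2]-r*np.array([np.cos(u),np.sin(u)]), w[2:].mean(0)[:2]-r*np.array([np.cos(v),np.sin(v)]))
lidfit('pics/w7.png',o,o['position'][2]-.0105)
l=px2w('wrist',[(322,176),(322,207)],o['position'][2]-.0105,o); print((M.T@(l-o['position']).T).T.round(4))
# same from o1
E
```

```text
[[0.5198 0.0389 0.135 ]
 [0.5323 0.0372 0.135 ]
 [0.5449 0.083  0.135 ]
 [0.5527 0.0739 0.135 ]]
tool [[0.0688 0.0021 0.1021]
 [0.0562 0.0021 0.1021]
 [0.0498 0.0491 0.1021]
 [0.0408 0.0412 0.1021]] -0.15611245369685542 41.660358764255705
-7.6 [0.58801892 0.02978548] [0.58798863 0.02976433]
-7.4 [0.58804739 0.03000178] [0.58815842 0.02990133]
321 centre [0.5856 0.0279] r 0.0522 in tool [ 0.0021 -0.0001]
[[ 0.0529 -0.0001  0.0105]
 [ 0.041  -0.0001  0.0105]]
```

View pics/w7a.png

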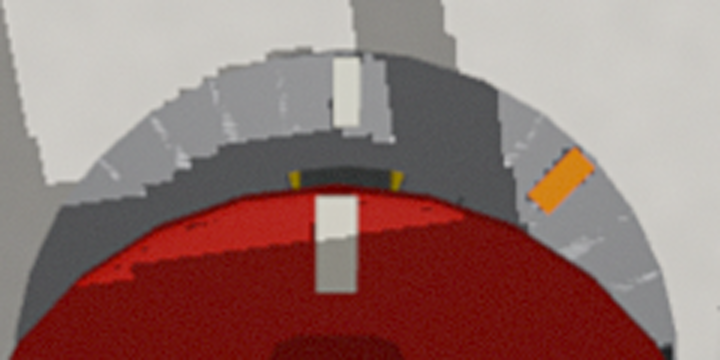

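Call:
{"name": "play_rows", "arguments": {
  "series": [
    [[0,0.0021,0.02,0,0],[0,0,0.02,0,0],[0,0,0.014,0,0],[0,0,0.005,0,0],[0,0,0.004,0,0],[0,0,0.003,0,0],[0,0,0,0,0]]
  ]
}}

```text
clock: 14.7
position: [0.5887, 0.0296, 0.1715]
ee_rot: [0.0, 0.066, 0.998, 0.0]
ft_force: [0.1, 0.4, -2.2]
gripper_width: 0.0166
```

```bash
python3 -c "
from h import *
plan((.588,.0298,.1535),172.5)"
```

```text
clock 14.7 pos [0.5887 0.0296 0.1715] ang 172.42 tilt [ 4.e-04 -0.e+00 -1.e+00] F [ 0.1  0.4 -2.2] Mz [ 0.04  0.02 -0.04] w 0.0166
shift tool [0.0007 0.0001 0.018 ] turn -0.08
```

Call:
{"name": "play_rows", "arguments": {
  "series": [
    [[0.0005,0,0.002,0,0],[0,0,0.002,0,0],[0,0,0.002,0,0],[0,0,0,0,0]]
  ]
}}

```text
clock: 15.1
position: [0.5878, 0.0296, 0.1651]
ee_rot: [-0.0, 0.066, 0.998, -0.0]
ft_force: [0.2, 0.4, -2.4]
gripper_width: 0.0164
```

```bash
python3 -c "
from h import *
plan((.588,.0298,.1535),172.5)"
```

```text
clock 15.1 pos [0.5878 0.0296 0.1651] ang 172.42 tilt [-4.e-04 -0.e+00 -1.e+00] F [ 0.2  0.4 -2.4] Mz [ 0.01 -0.03  0.03] w 0.0164
shift tool [-0.0002  0.0002  0.0116] turn -0.08
```

No contact as the lugs enter the notches. Continuing down.

Call:
{"name": "play_rows", "arguments": {
  "series": [
    [[0,0,0.003,0,0],[0,0,0.003,0,0],[0,0,0.003,0,0],[0,0,0.002,0,0],[0,0,0.001,0,0],[0,0,0,0,0]]
  ]
}}

```text
clock: 15.7
position: [0.5879, 0.0297, 0.1535]
ee_rot: [0.0, 0.066, 0.998, 0.0]
ft_force: [-1.1, -0.6, 0.4]
gripper_width: 0.0166
```

```bash
python3 -c "
from h import *
plan((.588,.0298,.1535),172.5)"
```

```text
clock 15.7 pos [0.5879 0.0297 0.1535] ang 172.43 tilt [ 0.  0. -1.] F [-1.1 -0.6  0.4] Mz [0.07 0.18 0.02] w 0.0166
shift tool [-0.      0.0001  0.    ] turn -0.07
```

Call:
{"name": "play_rows", "arguments": {
  "series": [
    [[0,0,0.001,0,0],[0,0,0.001,0,0],[0,0,0,0,0]]
  ]
}}

```text
clock: 16.0
position: [0.588, 0.0297, 0.1535]
ee_rot: [0.0, 0.066, 0.998, 0.0]
ft_force: [-7.9, -1.0, 17.5]
gripper_width: 0.0164
```

```bash
python3 -c "
from h import *
o=arm.get_obs(); plan((.588,.0298,.1535),172.5,o)
for n in('wrist','side'): cv2.imwrite('pics/%s8.png'%n,arm.capture(n)[:,:,::-1])
crop('pics/side8.png','pics/s8a.png',220,200,130,100,6)"
```

```text
clock 16.0 pos [0.588  0.0297 0.1535] ang 172.43 tilt [ 5.e-04  0.e+00 -1.e+00] F [-7.9 -1.  17.5] Mz [-0.04  1.33 -0.05] w 0.0164
shift tool [ 0.      0.0001 -0.    ] turn -0.07
```

View pics/wrist8.png

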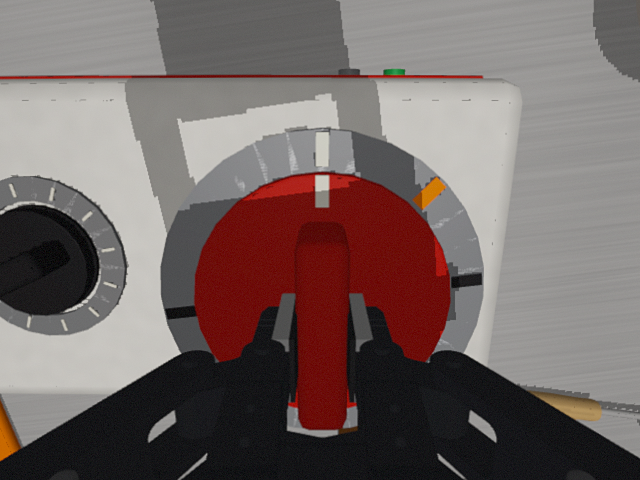

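View pics/s8a.png

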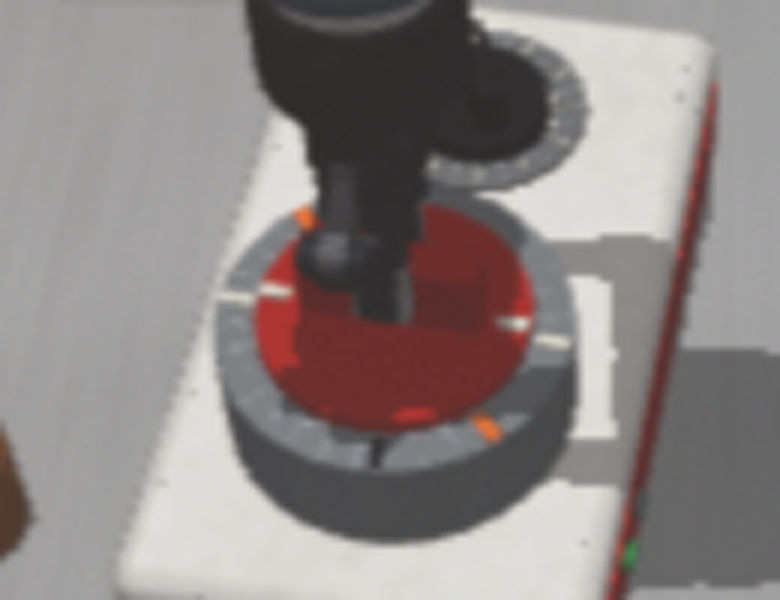

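The lid is home: white lines on lid and rim coincide, and TCP z is 0.1535, exactly 115 mm above its value on the table. I'll ease the push and twist clockwise.

Call:
{"name": "play_rows", "arguments": {
  "series": [
    [[0,0,-0.001,0,0],[0,0,0,3,0],[0,0,0,6,0],[0,0,0,6,0],[0,0,0,6,0],[0,0,0,6,0],[0,0,0,6,0],[0,0,0,5,0],[0,0,0,3,0],[0,0,0,0,0],[0,0,0,0,0]]
  ],
  "squeeze": 85
}}

```text
clock: 17.2
position: [0.5887, 0.0292, 0.1536]
ee_rot: [0.001, 0.411, 0.911, 0.0]
ft_force: [-2.6, -3.0, 8.3]
gripper_width: 0.0163
```

```bash
python3 -c "
from h import *
o=arm.get_obs(); plan((.588,.0298,.1535),172.45-44,o)
for n in('wrist',): cv2.imwrite('pics/%s9.png'%n,arm.capture(n)[:,:,::-1])
import pickle; pickle.dump(o,open('o9.pkl','wb'))"
```

```text
clock 17.2 pos [0.5887 0.0292 0.1536] ang 131.42 tilt [ 1.9e-03 -6.0e-04 -1.0e+00] F [-2.6 -3.   8.3] Mz [-0.4   0.41 -0.07] w 0.0163
shift tool [ 0.0009 -0.0002  0.0001] turn 2.97
```

View pics/wrist9.png

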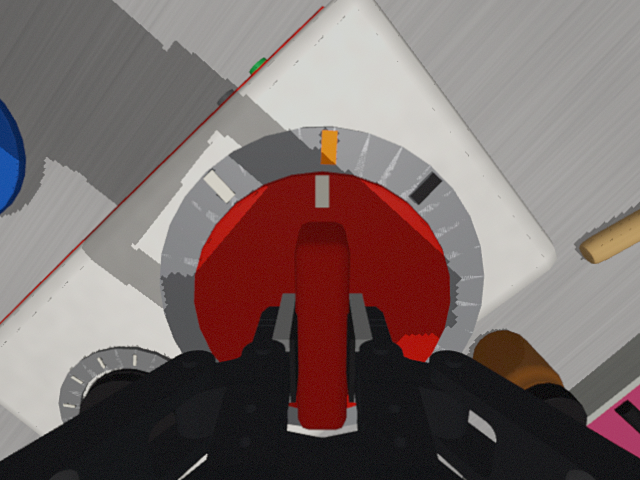

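The lid's white line (322,190) is about 3° short of the orange mark (329,147).

Call:
{"name": "play_rows", "arguments": {
  "series": [
    [[0,0,0,2,0],[0,0,0,0.9,0],[0,0,0,0,0],[0,0,0,0,0],[0,0,0,0,0]]
  ]
}}

```text
clock: 17.75
position: [0.5887, 0.0292, 0.1536]
ee_rot: [0.001, 0.434, 0.901, 0.0]
ft_force: [-2.0, -2.5, 6.6]
gripper_width: 0.0166
```

```bash
python3 -c "
from h import *
o=arm.get_obs(); plan((.588,.0298,.1535),172.45-44,o)
for n in('wrist','side','top'): cv2.imwrite('pics/%s10.png'%n,arm.capture(n)[:,:,::-1])
crop('pics/wrist10.png','pics/w10a.png',220,100,220,130,3)
w=px2w('wrist',[(322,147)],.135,o); print(w)
plan((.588,.0298,.1535))
"
```

```text
clock 17.75 pos [0.5887 0.0292 0.1536] ang 128.55 tilt [ 1.9e-03 -7.0e-04 -1.0e+00] F [-2.  -2.5  6.6] Mz [-0.31  0.43  0.15] w 0.0166
shift tool [ 0.0009 -0.0002  0.0001] turn 0.1
[[0.54934931 0.07846497 0.135     ]]
clock 17.9 pos [0.5887 0.0292 0.1535] ang 128.55 tilt [ 1.8e-03 -8.0e-04 -1.0e+00] F [-2.5 -2.7  7.9] Mz [-0.36  0.42  0.2 ] w 0.0168
shift tool [ 0.0009 -0.0002  0.    ] turn None
```

View pics/w10a.png

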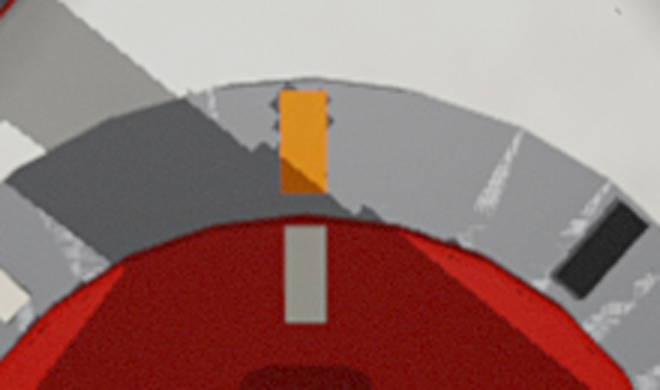

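View pics/side10.png

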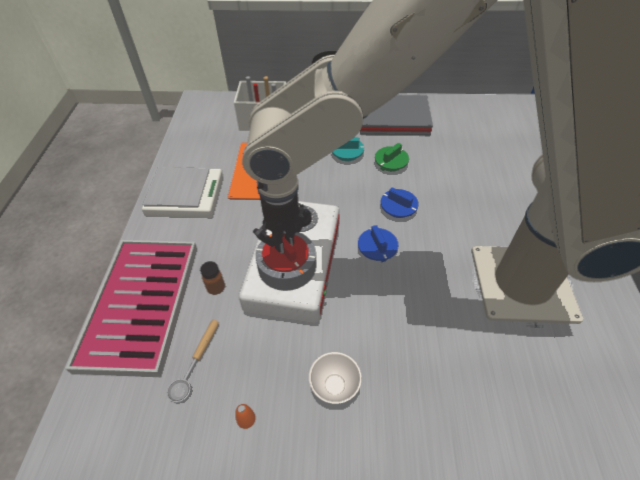

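The white line on the lid (crop 305) and the orange mark (303) coincide to about half a degree. The forces are low and steady, and the side view shows the neighbouring objects undisturbed. Handing in.

```bash
python3 -c "
from plant import arm
print(arm.sign_off())"
```

```text
the job is handed in; nothing more can be done
None
```

The job is handed in at about 17.9 s, with the gripper still holding the lid at the half-way mark.

- **Dial:** I turned it about 51° clockwise. The first check showed the pointer 1–2° short, so I regripped and nudged it 1.5°. The wrist view then showed the pointer in line with the orange mark.
- **Lid:** I gripped the red lid and lowered it with its lugs through the notches, with no contact felt until it was home. The lid seated with the arm exactly 115 mm above its height with the lid on the table, and the white lines on lid and rim lined up.
- **Twist:** I turned it clockwise against the spring to the orange mark. That was 43.9° by the arm's own angle, and within about half a degree of the mark in the wrist picture, well short of the black lock mark.
- **Last reading:** The arm was pressing down at about 7 N with an 85 N grip, and it was steady. In the side picture the other objects were where they started.
- **Disagreements:** The top and wrist cameras differed by 1–2 mm on the grinder's position. I used the close-up wrist view for the fit. I could not see or measure the catch angle itself, so it is inferred from the lid lines.

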